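Tip the slide box flat and shut the slide case

TASK

Get the slides ready to be put away: push the small slide box, which stands on end on the green mat, over onto its blue back so that it lies flat on the mat with its white lid up, and push the orange lid of the larger slide case over until it is fully shut. This is done by pushing alone: do not lift the box, and leave the bottles, jars and beaker standing where they are.

Things in the scene. Friction and masses are not known exactly. Their poses are not given: they have to be found in the camera images.
- slide_box: small shut slide box, about 190 g, 35 (x) x 83 (y) x 98 (z) mm, loose, standing on end on the green mat. Origin: centre of the end it stands on; z up the box. Its -x half is the white lid (yellow label on that face), its +x half the blue base (from above: half white, half blue). Lying on its back, white lid up, its x axis points straight down.
- slide_box_center (a point): centre of the small slide box, 49 mm from either end; 53 mm above the bench when it stands on the mat, 21.5 mm when it lies flat
- mat: green rubbery bench mat, 240 x 240 x 4 mm, fixed to the bench. Origin: centre of its underside, on the bench; x and y along its sides. The slide box stands near its middle.
- case: the larger grey slide case, open-topped, 110 (x) x 180 (y) x 36 (z) mm, fixed to the bench, glass slides inside. Origin: centre of its underside; z up. Its orange lid is hinged along the top of its +x side: the hinge line is parallel to y at x = +55, z = 36 mm. It may face any way.
- case_lid (a joint): angle of the orange lid (rad): 0 = fully shut, a hard stop; 1.57 = upright; 2.1 = leaning back, a hard stop. A stiff hinge: the lid stays wherever it is left; moving its free edge takes 0.5 to 2 N. A plate of 110 x 180 mm: outer face 9 mm from the hinge line, inner face 1 mm. Shut, its outer face is 45 mm above the bench.
- case_lid_edge (a point): middle of the lid's free edge, 110 mm from the hinge line, half-way through the lid's thickness (black tab there)
- oil_bottle: amber immersion-oil bottle with black cap, 28 mm across, 70 mm tall, loose, standing on the bench; not part of the work. Origin: centre of its underside.
- stain_bottle: white stain bottle with red cap, 32 mm across, 80 mm tall, loose, standing on the bench; not part of the work. Origin: centre of its underside.
- jar_red: clear specimen jar with red cap, 56 mm across, 60 mm tall, loose, standing on the bench; not part of the work. Origin: centre of its underside.
- jar_yellow: clear specimen jar with yellow cap, 56 mm across, 60 mm tall, loose, standing on the bench; not part of the work. Origin: centre of its underside.
- beaker: glass beaker, 60 mm across, 75 mm tall, loose, standing on the bench; not part of the work. Origin: centre of its underside.
- wash_bottle: white wash bottle with blue cap, 60 mm across, 120 mm tall, loose, standing on the bench; not part of the work. Origin: centre of its underside.
Things that resemble listed ones, but are neither listed nor needed, are in the scene too. Leave any purple or turquoise look-alike of the slide_box alone.

How it is judged (in metres and radians):
At the end, for the whole second after the job is handed in: the small slide box lies flat on its blue back on the mat (white lid up, level within about 8 degrees, its centre over the mat), at rest, and the orange lid is shut within 0.05 rad (about 5 mm at its free edge) (angle between slide_box's own x axis and vertical above 3 rad and height (world z) of slide_box_center below 0.03 m and x of slide_box_center in the frame of mat between -0.115 and 0.115 m and y of slide_box_center in the frame of mat between -0.115 and 0.115 m and linear speed of slide_box below 0.02 m/s and value of joint case_lid below 0.05 rad); the robot touches nothing.
It fails at once if the small slide box is lifted (its centre more than about 17 mm higher than when it stands) (height (world z) of slide_box_center above 0.07 m).
It fails at once if a bottle, jar or the beaker is shifted by more than 30 mm (distance of any of oil_bottle, stain_bottle, jar_red, jar_yellow, beaker, wash_bottle from where it was at the start of the episode above 0.03 m).
It fails at once if a bottle, jar or the beaker is tipped over (angle between any of oil_bottle, stain_bottle, jar_red, jar_yellow, beaker, wash_bottle's own z axis and vertical above 0.5 rad).
It also fails if it takes over 46 s, if anything falls off the work surface, if the arm or the gripper's body presses on something with over 40 N, if the wrist force passes 120 N, or if a joint passes its speed limit or range.

ROBOT

A 6-joint arm with a two-finger parallel gripper is mounted at the origin on the work surface. World frame = base frame: x ahead of the robot, y to its left, z up, the work surface at z = 0. Lengths are in m, angles in degrees, forces in N, time in s.
With the tool pointing down it reaches from about 0.25 to 0.725 m from the base axis. Payload 9.7 kg.
Tool frame: the origin (TCP) lies on the centre line of the jaws, within the pads' length; the fingertips stand 19 mm ahead of it and the grasp point (between the pads) is the TCP (bot.tcp_to_tips is the z of the fingertips in the tool frame, in m); z points along the fingers, y is the line along which they close (so a half turn about z gives the same grasp; the last joint's range is limited). The gripper opens to 85 mm and grips with 20 to 120 N. Pads are 22 mm wide; open, the fingers measure 114 mm over their backs; the gripper's body (76 mm by 85 mm) begins 54 mm behind the grasp point. The pads swing forward as they close: fully open they stand 13 mm farther back than shut.
Start: joints at [-72.307, 4.979, 10.078, 95.1, 0, 90], TCP at [0.167, -0.524, 0.25] pointing down, gripper open.
Joint ranges: [-179.16, 179.16], [-48.56, 103.87], [-65.8, 70.77], [-126.05, 130.52], [-82.76, 87.17], [-180, 180]. Speed limits (degrees/s): [127.2, 127.2, 147.25, 180, 180, 180].

INTERFACE

Orientations are given as [roll, pitch, yaw] about the fixed x, y, z axes, in that order (R = Rz(yaw) Ry(pitch) Rx(roll)).
In Python, from workcell import bot gives the robot as it stands. The module is installed in compiled form; this text tells all that it offers.
- The arm moves only by the tool play_rows, never from a script. Its argument "increments" is a list of rows, each an object with "slide": the shift along the tool's x, y, z in mm, a list of three; "angular": the turn, a rotation vector about the tool's x, y, z in degrees, a list of three; "claw": the opening, from -1 (shut) to 1 (fully open). In form: [{"slide": [x, y, z], "angular": [rx, ry, rz], "claw": claw}, ...]. A call has 1 to 8 rows; each row shifts and turns the commanded pose from where the row before left it, along the tool's axes as they then stand; what a row does not reach is not made up. A row lasts 1/10 s, in which the tool goes at most 50 mm and 8.59 degrees, less where a joint would pass 70% of its speed; a pose out of reach is approached as far as the arm can. A call is refused whole if a number of a shift passes 50 or a number of a turn 8.59, either way. A call with a gripper value outside its range is refused whole. The fingers move at their own pace and stop on an object; "squeeze" is the grip in N (left out, the last holds). Time passes only in rows, so rows that do not move let the fingers close. It gives the time, the measured TCP pose, the force, the opening and the grip force at its end, in the units of the state.
- bot.get_obs(): the state, without advancing time (a new reading comes with each control period).
- bot.camera(name): name is "scene" or "top" or "wrist"; returns the picture (400x640x3 uint8, red, green, blue); there is no depth.
- bot.camera_info(name): a dict with "fovy" (degrees; the focal length in pixels is half the picture's height over the tangent of half this angle, whatever the lens; pixels are square), "cx", "cy" (the principal point, pixels), "R" (3x3) and "t" (3): a world point X has camera coordinates R X + t. Camera axes: x right, y down, z forward; pixel columns grow to the right and rows downward; lengths in m; the calibration is good to about 2 mm. A picture is of the moment at which its call begins: read the wrist's pose just before it. camera_info takes no time and is no camera call; for the wrist camera it gives the pose at the moment of the call.
- bot.job_done(): hands the job in; it is judged then, once.
The state is a dict: "time": time; "q": joint angles; "qd": joint speeds; "joint_efforts": joint torques, N m; "ee_pos": TCP position; "tcp_rot": TCP orientation; "wrist_force": force on the tool from outside, world axes, zero at the start; "torque": the same for the moment, N m; "opening": finger opening in m; "grasp_force": force on a finger pad.
Only numpy, scipy, OpenCV 4.12 (cv2) and the standard library are available. Lean on these libraries where they do the work, as an engineer would, in place of code of your own. Each camera call takes 0.05 s, during which the arm holds its last target. There are 200 camera calls.

## Working session

There is one attempt and no reset: what is moved stays moved. The work goes in short steps, Python scripts to look and compute and a tool call to move; the robot and the scene stay as the last step left them, time stands still between calls to the robot, and variables do not carry over. Pictures are saved under pics/ and viewed, at most 10 in all, crops included, and the job is handed in when it is done.

Besides the shell and the picture viewer there is one more tool, called after ">>>" in YAML: its name, and indented under it one key for each argument. play_rows: Moves the arm, as the interface text tells. Its arguments: {"type":"object","properties":{"increments":{"type":"array"},"squeeze":{"type":"number"}},"required":["increments"]}

```bash
mkdir -p pics
cat > h.py <<'E'
import numpy as np, cv2
from workcell import bot
def snap(n,f):
    im=bot.camera(n); cv2.imwrite('pics/'+f,cv2.cvtColor(im,cv2.COLOR_RGB2BGR)); return im
def foc(n):
    i=bot.camera_info(n); return 200/np.tan(np.radians(i['fovy'])/2),i
def px2w(n,u,v,z):
    f,i=foc(n); R=np.array(i['R']);t=np.array(i['t'])
    d=R.T@np.array([(u-i['cx'])/f,(v-i['cy'])/f,1]); c=-R.T@t
    return c+d*(z-c[2])/d[2]
def w2px(n,X):
    f,i=foc(n); c=np.array(i['R'])@np.array(X)+np.array(i['t'])
    return np.array([i['cx']+f*c[0]/c[2],i['cy']+f*c[1]/c[2]])
E
python3 - <<'E'
from h import *
a=snap('top','top0.png');b=snap('scene','scene0.png')
for n in('top','scene'):
    i=bot.camera_info(n);print(n,i['fovy'],i['cx'],i['cy'],np.round(-np.array(i['R']).T@np.array(i['t']),3),np.round(i['R'],2).tolist())
print(bot.get_obs())
E
```

```text
top 45.67578702072158 328.0322009749517 199.25807527129098 [3.170e-01 1.000e-03 1.342e+00] [[0.02, -1.0, -0.01], [-0.99, -0.01, -0.15], [0.15, 0.01, -0.99]]
scene 57.953153959745954 318.88170416099837 202.59384441207305 [1.058 0.353 0.835] [[-0.56, 0.83, -0.0], [0.63, 0.42, -0.65], [-0.53, -0.36, -0.76]]
{'time': 0.1, 'q': array([-7.23086449e+01,  5.00948589e+00,  1.00393319e+01,  9.50998791e+01,
        3.72685210e-04,  8.99976373e+01]), 'qd': array([ 0.007331  , -0.04337396,  0.20937943, -0.08520399,  0.07422044,
        0.01175191]), 'joint_efforts': array([ 5.99013474e-04, -5.21563411e+01,  4.65652692e+01,  1.59185054e-02,
        1.59708321e-05, -9.80259330e-06]), 'ee_pos': array([ 0.16708578, -0.5238161 ,  0.24964223]), 'tcp_rot': array([-1.79929967e+02, -3.75572839e-04,  1.76937173e+01]), 'wrist_force': array([-0.63860609, -1.19766791,  0.12603061]), 'torque': array([ 0.02430861,  0.01390788, -0.01594463]), 'grasp_force': 0.0, 'opening': 0.08543920808530371}
```

View pics/top0.png

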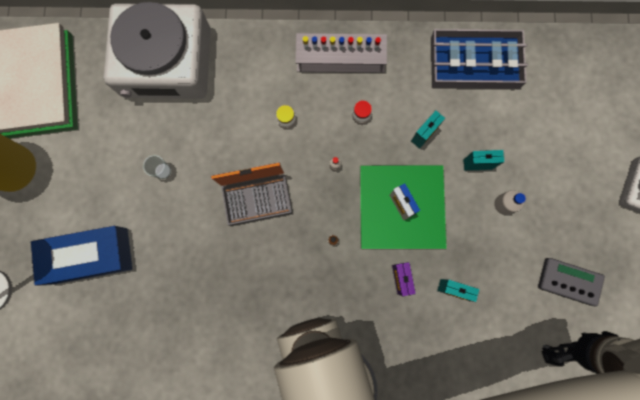

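View pics/scene0.png

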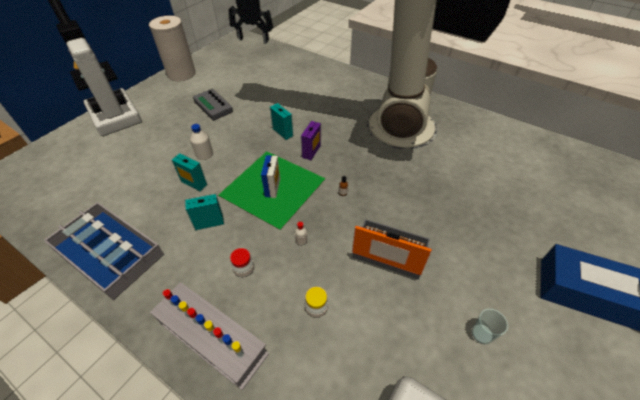

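The top view shows the mat at (402,207), with the white/blue box on it at about (405,201). The case is at (258,200), with its orange lid upright on the far side (248,175). The look-alikes are purple (404,279) and turquoise (430,127), (485,159) and (461,290). The white/blue box on the mat is the one that fits. I'll confirm it in an enlarged crop.

Run:
```python
import cv2,numpy as np
a=cv2.imread('pics/top0.png');b=cv2.imread('pics/scene0.png')
A=cv2.resize(a[155:255,195:295],None,fx=4,fy=4,interpolation=cv2.INTER_CUBIC)
B=cv2.resize(a[160:260,355:455],None,fx=4,fy=4,interpolation=cv2.INTER_CUBIC)
cv2.imwrite('pics/crop0.png',np.hstack([A,B]))
```

```text
(no output)
```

View pics/crop0.png

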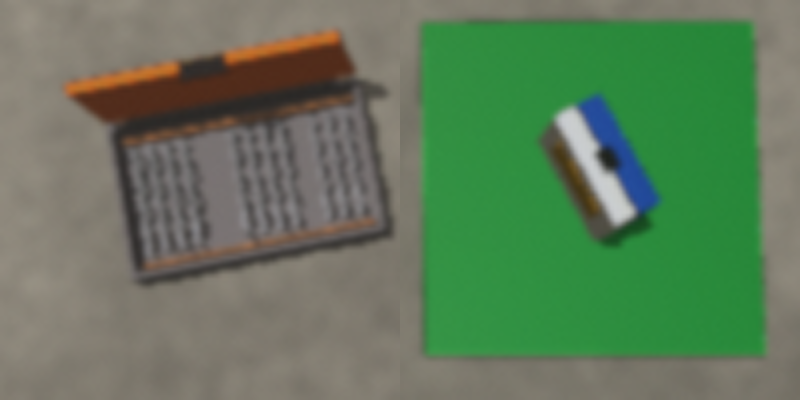

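Run:
```python
from h import *
P=lambda u,v,z:np.round(px2w('top',u,v,z)[:3],3)
c=[P(*p,.102) for p in [(393.75,189.5),(405,184),(420,210.5),(409.25,217)]]
print('box',c,'centre',np.mean(c,0),'lens',[round(np.linalg.norm(c[i]-c[i-1]),3) for i in range(4)])
print('mat',[P(*p,.004) for p in[(360.25,165.5),(443,165.5),(446.25,248.75),(361.25,248.75)]])
print('case near',[P(*p,.036) for p in[(230,225.5),(292.5,213.75)]])
print('case far rim',[P(*p,.036) for p in[(222.5,187.5),(287,176.5)]])
for z in(.10,.12,.14,.146): print('lid edge',z,[P(*p,z) for p in[(212,177),(280,163),(245.5,171.5)]])
for n,(u,v),z in[('oil',(334,240),.0),('stain',(335,160),.08),('jy',(285,114),.06),('jr',(362,108),.06),('wash',(519,199),.12),('beaker',(155,165),.04),('turq485',(487,157),.1),('turq430',(431,124),.1),('purple',(404,279),.1)]:print(n,P(u,v,z))
# scene: check lid edge end points, tab in scene approx
print([w2px('scene',x) for x in [np.append(np.mean(c,0)[:2],.102)]])
```

```text
box [array([ 0.533, -0.163,  0.102]), array([ 0.549, -0.193,  0.102]), array([ 0.478, -0.232,  0.102]), array([ 0.461, -0.204,  0.102])] centre [ 0.50525 -0.198    0.102  ] lens [np.float64(0.083), np.float64(0.034), np.float64(0.081), np.float64(0.033)]
mat [array([ 0.619, -0.08 ,  0.004]), array([ 0.623, -0.318,  0.004]), array([ 0.384, -0.322,  0.004]), array([ 0.38 , -0.084,  0.004])]
case near [array([0.437, 0.28 , 0.036]), array([0.473, 0.109, 0.036])]
case far rim [array([0.544, 0.306, 0.036]), array([0.577, 0.127, 0.036])]
lid edge 0.1 [array([0.56 , 0.321, 0.1  ]), array([0.601, 0.14 , 0.1  ]), array([0.577, 0.232, 0.1  ])]
lid edge 0.12 [array([0.557, 0.316, 0.12 ]), array([0.597, 0.138, 0.12 ]), array([0.573, 0.228, 0.12 ])]
lid edge 0.14 [array([0.553, 0.31 , 0.14 ]), array([0.592, 0.136, 0.14 ]), array([0.568, 0.224, 0.14 ])]
lid edge 0.146 [array([0.551, 0.309, 0.146]), array([0.591, 0.135, 0.146]), array([0.567, 0.223, 0.146])]
oil [ 0.404 -0.008  0.   ]
stain [ 0.616 -0.007  0.08 ]
jy [0.751 0.135 0.06 ]
jr [ 0.772 -0.081  0.06 ]
wash [ 0.51  -0.486  0.12 ]
beaker [0.604 0.498 0.04 ]
turq485 [ 0.626 -0.414  0.1  ]
turq430 [ 0.715 -0.265  0.1  ]
purple [ 0.3   -0.189  0.1  ]
[array([269.56522094, 164.45039254])]
```

The crop confirms it: the box on the mat is half white (left, label side) and half blue (right), and its 83x34 mm top matches the listing. Its centre is about (0.505,-0.198), and the push direction is (0.488,-0.873). The lid is roughly upright, with its hinge middle at about (0.56,0.217). I'll turn and close the gripper, then go over.

>>> play_rows:
  increments:
    - {"slide": [0,0,0],"angular": [0,0,-5.75],"claw": -1}
    - {"slide": [0,0,0],"angular": [0,0,-5.75],"claw": -1}
    - {"slide": [30,-12,0],"angular": [0,0,0],"claw": -1}
    - {"slide": [38,-15,0],"angular": [0,0,0],"claw": -1}
    - {"slide": [38,-15,0],"angular": [0,0,0],"claw": -1}
    - {"slide": [38,-15,0],"angular": [0,0,0],"claw": -1}
    - {"slide": [38,-15,0],"angular": [0,0,0],"claw": -1}
    - {"slide": [38,-15,0],"angular": [0,0,0],"claw": -1}
  squeeze: 20

```text
time: 0.9
ee_pos: [0.3174, -0.3393, 0.25]
tcp_rot: [-180.0, 0.0, 29.2]
wrist_force: [1.6, -0.5, -0.2]
opening: -0.0003
grasp_force: 0.0
```

>>> play_rows:
  increments:
    - {"slide": [38,-15,0],"angular": [0,0,0],"claw": -1}
    - {"slide": [38,-15,0],"angular": [0,0,0],"claw": -1}
    - {"slide": [38,-15,0],"angular": [0,0,0],"claw": -1}
    - {"slide": [38,-15,0],"angular": [0,0,0],"claw": -1}
    - {"slide": [38,-15,0],"angular": [0,0,0],"claw": -1}
    - {"slide": [30,-12,0],"angular": [0,0,0],"claw": -1}
    - {"slide": [14,-5,0],"angular": [0,0,0],"claw": -1}
    - {"slide": [0,0,0],"angular": [0,0,0],"claw": -1}

```text
time: 1.7
ee_pos: [0.4768, -0.1452, 0.2497]
tcp_rot: [-180.0, 0.0, 29.3]
wrist_force: [0.5, -0.5, -0.2]
opening: 0.0001
grasp_force: 0.0
```

Run:
```python
from h import *
snap('scene','s1.png');snap('wrist','w1.png')
a=cv2.imread('pics/s1.png');b=cv2.imread('pics/w1.png')
cv2.imwrite('pics/c1.png',np.hstack([a[20:320,150:550],cv2.resize(b,(400,250))[:, :] if 0 else cv2.copyMakeBorder(cv2.resize(b,(400,250)),0,50,0,0,0)]))
o=bot.get_obs();print(o['time'],o['ee_pos'],o['tcp_rot'],o['opening'],bot.tcp_to_tips)
for z in(.146,.004):print(w2px('wrist',[.505,-.198,z]))
```

```text
1.8 [ 0.47580974 -0.1466791   0.25005429] [-1.79981955e+02  4.30074737e-02  2.92068508e+01] -0.00016151129213758496 0.019
[390.02292446 203.60862438]
[364.90887931 173.89752758]
```

View pics/c1.png

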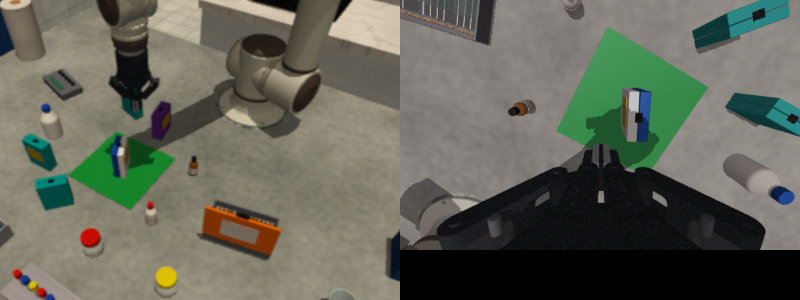

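The box tab sits at crop (638,118), where my measurement predicts it, and the fingers are on the white-lid side. Next: descend, then push along tool +y.

>>> play_rows:
  increments:
    - {"slide": [0,0,30],"angular": [0,0,0],"claw": -1}
    - {"slide": [0,0,35],"angular": [0,0,0],"claw": -1}
    - {"slide": [0,0,35],"angular": [0,0,0],"claw": -1}
    - {"slide": [0,0,30],"angular": [0,0,0],"claw": -1}
    - {"slide": [0,0,18],"angular": [0,0,0],"claw": -1}
    - {"slide": [0,5,0],"angular": [0,0,0],"claw": -1}
    - {"slide": [0,5,0],"angular": [0,0,0],"claw": -1}
    - {"slide": [0,5,0],"angular": [0,0,0],"claw": -1}

```text
time: 2.6
ee_pos: [0.4842, -0.1606, 0.1039]
tcp_rot: [179.9, -0.1, 29.1]
wrist_force: [0.9, -0.2, 0.4]
opening: 0.0001
grasp_force: 0.0
```

>>> play_rows:
  increments:
    - {"slide": [0,5,0],"angular": [0,0,0],"claw": -1}
    - {"slide": [0,5,0],"angular": [0,0,0],"claw": -1}
    - {"slide": [0,5,0],"angular": [0,0,0],"claw": -1}
    - {"slide": [0,5,0],"angular": [0,0,0],"claw": -1}

```text
time: 3.0
ee_pos: [0.4935, -0.1772, 0.1025]
tcp_rot: [180.0, -0.0, 29.2]
wrist_force: [-0.4, 0.8, 0.7]
opening: 0.0001
grasp_force: 0.2
```

>>> play_rows:
  increments:
    - {"slide": [0,6,0],"angular": [0,0,0],"claw": -1}
    - {"slide": [0,6,0],"angular": [0,0,0],"claw": -1}
    - {"slide": [0,6,0],"angular": [0,0,0],"claw": -1}

```text
time: 3.3
ee_pos: [0.5023, -0.193, 0.1022]
tcp_rot: [180.0, 0.0, 29.2]
wrist_force: [0.2, 0.5, -0.3]
opening: 0.0001
grasp_force: 0.1
```

Run:
```python
from h import *
a=snap('scene','s2.png');b=snap('wrist','w2.png')
a=cv2.imread('pics/s2.png');b=cv2.imread('pics/w2.png')
cv2.imwrite('pics/c2.png',np.hstack([cv2.resize(a[100:250,200:400],None,fx=2,fy=2),cv2.copyMakeBorder(cv2.resize(b,(400,250)),0,50,0,0,0)]))
```

```text
(no output)
```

View pics/c2.png

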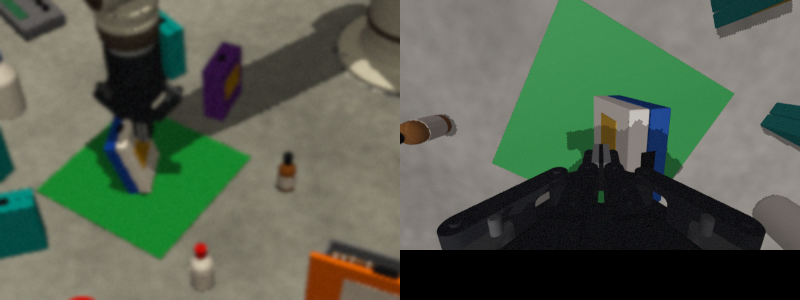

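The box is tilting toward its blue side with the fingers on the white face. I'll keep pushing.

>>> play_rows:
  increments:
    - {"slide": [0,5,0],"angular": [0,0,0],"claw": -1}
    - {"slide": [0,5,0],"angular": [0,0,0],"claw": -1}
    - {"slide": [0,5,0],"angular": [0,0,0],"claw": -1}
    - {"slide": [0,5,0],"angular": [0,0,0],"claw": -1}
    - {"slide": [0,5,0],"angular": [0,0,0],"claw": -1}
    - {"slide": [0,0,0],"angular": [0,0,0],"claw": -1}
    - {"slide": [0,0,0],"angular": [0,0,0],"claw": -1}

```text
time: 4.1
ee_pos: [0.5142, -0.2144, 0.1022]
tcp_rot: [-180.0, 0.0, 29.2]
wrist_force: [-0.0, -0.1, 0.5]
opening: -0.0002
grasp_force: 0.0
```

Run:
```python
from h import *
a=snap('scene','s3.png');b=snap('wrist','w3.png')
a=cv2.imread('pics/s3.png');b=cv2.imread('pics/w3.png')
cv2.imwrite('pics/c3.png',np.hstack([cv2.resize(a[100:250,200:400],None,fx=2,fy=2),cv2.copyMakeBorder(cv2.resize(b,(400,250)),0,50,0,0,0)]))
```

```text
(no output)
```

View pics/c3.png

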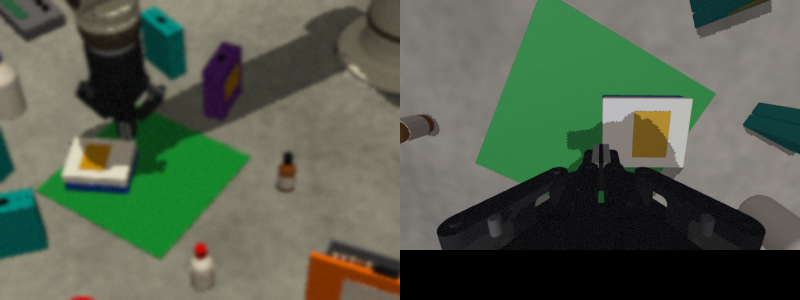

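The box now lies flat, white lid up with the yellow label showing, on the mat. Next is the lid: rise, turn and travel behind it.

>>> play_rows:
  increments:
    - {"slide": [0,0,-30],"angular": [0,0,0],"claw": -1}
    - {"slide": [0,0,-40],"angular": [0,0,5.7],"claw": -1}
    - {"slide": [0,0,-40],"angular": [0,0,5.7],"claw": -1}
    - {"slide": [0,0,-38],"angular": [0,0,5.7],"claw": -1}
    - {"slide": [12,-25,0],"angular": [0,0,0],"claw": -1}
    - {"slide": [17,-35,0],"angular": [0,0,0],"claw": -1}
    - {"slide": [17,-35,0],"angular": [0,0,0],"claw": -1}
    - {"slide": [17,-35,0],"angular": [0,0,0],"claw": -1}

```text
time: 5.0
ee_pos: [0.5486, -0.0726, 0.2505]
tcp_rot: [180.0, -0.0, 12.1]
wrist_force: [1.3, -0.2, -0.5]
opening: 0.0002
grasp_force: 0.0
```

>>> play_rows:
  increments:
    - {"slide": [17,-35,0],"angular": [0,0,0],"claw": -1}
    - {"slide": [17,-35,0],"angular": [0,0,0],"claw": -1}
    - {"slide": [17,-35,0],"angular": [0,0,0],"claw": -1}
    - {"slide": [17,-35,0],"angular": [0,0,0],"claw": -1}
    - {"slide": [17,-35,0],"angular": [0,0,0],"claw": -1}
    - {"slide": [17,-35,0],"angular": [0,0,0],"claw": -1}
    - {"slide": [17,-35,0],"angular": [0,0,0],"claw": -1}
    - {"slide": [19,-36,0],"angular": [0,0,0],"claw": -1}

```text
time: 5.8
ee_pos: [0.6325, 0.1928, 0.2514]
tcp_rot: [-178.3, 0.0, 16.3]
wrist_force: [0.7, -0.6, 0.4]
opening: -0.0001
grasp_force: 0.0
```

Run:
```python
from h import *
a=snap('scene','s4.png');b=snap('wrist','w4.png')
a=cv2.imread('pics/s4.png');b=cv2.imread('pics/w4.png')
cv2.imwrite('pics/c4.png',np.hstack([cv2.resize(a[100:325,250:550],(400,300)),cv2.copyMakeBorder(cv2.resize(b,(400,250)),0,50,0,0,0)]))
print(bot.get_obs()['ee_pos'],bot.get_obs()['tcp_rot'],w2px('wrist',[.5605,.2165,.036])*.625)
```

```text
[0.63309838 0.19411989 0.24990495] [-1.78250045e+02  7.97515144e-02  1.63981332e+01] [183.72342211 141.4897514 ]
```

View pics/c4.png

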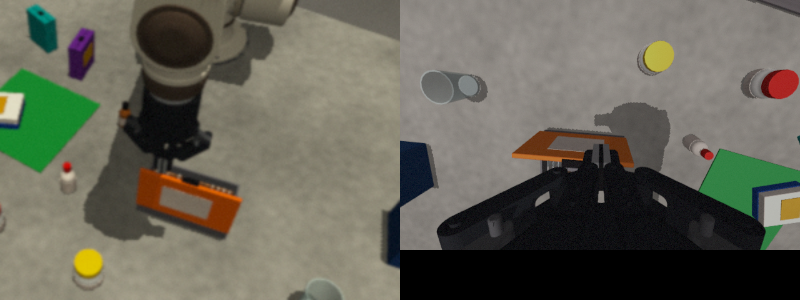

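The gripper lagged slightly on that move: TCP (0.633,0.194), yaw 16.4. It is behind the orange lid. I'll correct the pose and descend.

>>> play_rows:
  increments:
    - {"slide": [3,-12,0],"angular": [-0.9,0,2.1],"claw": -1}
    - {"slide": [3,-13,0],"angular": [-0.9,0,2.2],"claw": -1}
    - {"slide": [2,-12,0],"angular": [0,0,0],"claw": -1}
    - {"slide": [0,0,25],"angular": [0,0,0],"claw": -1}
    - {"slide": [0,0,30],"angular": [0,0,0],"claw": -1}
    - {"slide": [0,0,30],"angular": [0,0,0],"claw": -1}
    - {"slide": [0,0,25],"angular": [0,0,0],"claw": -1}
    - {"slide": [0,0,0],"angular": [0,0,0],"claw": -1}

```text
time: 6.7
ee_pos: [0.6382, 0.1923, 0.1386]
tcp_rot: [-178.4, 0.5, 16.2]
wrist_force: [-0.9, -0.3, -0.1]
opening: 0.0002
grasp_force: 0.0
```

Run:
```python
from h import *
o=bot.get_obs();print(np.round(o['q'],1),o['ee_pos'],o['tcp_rot'],o['wrist_force'])
```

```text
[ 16.1  20.9  16.5  86.1   1.6 179.9] [0.6382431  0.19229927 0.13861132] [-178.37006905    0.45310736   16.17492839] [-0.8607305  -0.27874747 -0.11603863]
```

Joint 6 is at its 180° limit, which explains the lag. Turning the yaw back about 18° frees it; a slightly oblique finger will still push the lid.

>>> play_rows:
  increments:
    - {"slide": [0,0,0],"angular": [-0.8,0,-6],"claw": -1}
    - {"slide": [0,0,0],"angular": [-0.8,0,-6],"claw": -1}
    - {"slide": [0,0,0],"angular": [0,-0.5,-6],"claw": -1}
    - {"slide": [4,-9,0],"angular": [0,0,0],"claw": -1}
    - {"slide": [4,-10,0],"angular": [0,0,0],"claw": -1}
    - {"slide": [4,-9,0],"angular": [0,0,0],"claw": -1}
    - {"slide": [-9,-4,2],"angular": [0,0,0],"claw": -1}
    - {"slide": [-9,-4,2],"angular": [0,0,0],"claw": -1}

```text
time: 7.5
ee_pos: [0.6143, 0.2206, 0.1383]
tcp_rot: [-180.0, 0.4, 34.2]
wrist_force: [-0.3, 0.2, -0.3]
opening: -0.0001
grasp_force: 0.0
```

>>> play_rows:
  increments:
    - {"slide": [-9,-4,0],"angular": [0,0,0],"claw": -1}
    - {"slide": [-9,-4,0],"angular": [0,0,0],"claw": -1}
    - {"slide": [-9,-4,0],"angular": [0,0,0],"claw": -1}
    - {"slide": [-10,-4,1],"angular": [0,0,0],"claw": -1}
    - {"slide": [-10,-4,1],"angular": [0,0,0],"claw": -1}
    - {"slide": [-10,-4,2],"angular": [0,0,0],"claw": -1}

```text
time: 8.1
ee_pos: [0.5536, 0.2074, 0.1352]
tcp_rot: [-180.0, 0.4, 34.2]
wrist_force: [0.9, 0.9, -0.6]
opening: -0.0001
grasp_force: 0.5
```

Run:
```python
from h import *
a=snap('scene','s5.png');b=snap('wrist','w5.png')
a=cv2.imread('pics/s5.png');b=cv2.imread('pics/w5.png')
cv2.imwrite('pics/c5.png',np.hstack([cv2.resize(a[100:325,250:550],(400,300)),cv2.copyMakeBorder(cv2.resize(b,(400,250)),0,50,0,0,0)]))
o=bot.get_obs();p=o['ee_pos']-[.5605,.2165,0];print('s',p[0]*.978+p[1]*.21,p[1]*.978-p[0]*.21,p[2],o['q'].round(1))
```

```text
s -0.009263044754854292 -0.0074791318797297465 0.1351230748048507 [ 2.060e+01  1.020e+01  3.100e+00  8.340e+01 -1.000e-01  1.664e+02]
```

View pics/c5.png

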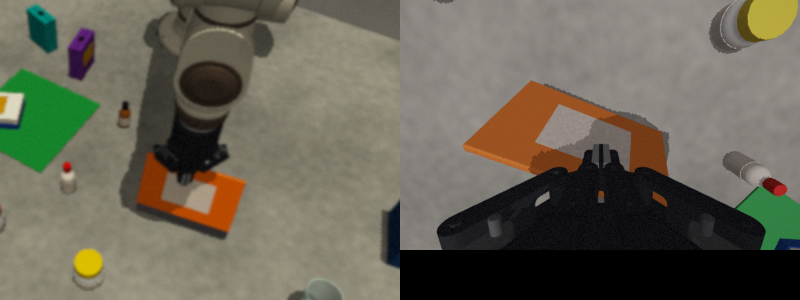

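The lid is swinging shut ahead of the fingers. I'll follow the arc down.

>>> play_rows:
  increments:
    - {"slide": [-10,-4,3],"angular": [0,0,0],"claw": -1}
    - {"slide": [-9,-4,5],"angular": [0,0,0],"claw": -1}
    - {"slide": [-9,-4,6],"angular": [0,0,0],"claw": -1}
    - {"slide": [-7,-3,8],"angular": [0,0,0],"claw": -1}
    - {"slide": [-7,-3,8],"angular": [0,0,0],"claw": -1}
    - {"slide": [-5,-2,9],"angular": [0,0,0],"claw": -1}
    - {"slide": [-5,-2,10],"angular": [0,0,0],"claw": -1}

```text
time: 8.9
ee_pos: [0.4984, 0.1962, 0.086]
tcp_rot: [-180.0, 0.4, 34.2]
wrist_force: [1.1, 0.5, -0.6]
opening: 0.0001
grasp_force: 0.3
```

>>> play_rows:
  increments:
    - {"slide": [-3,-1,6],"angular": [0,0,0],"claw": -1}
    - {"slide": [-2,-1,6],"angular": [0,0,0],"claw": -1}
    - {"slide": [0,0,4],"angular": [0,0,0],"claw": -1}
    - {"slide": [0,0,3],"angular": [0,0,0],"claw": -1}

```text
time: 9.3
ee_pos: [0.493, 0.1948, 0.067]
tcp_rot: [-180.0, 0.5, 34.2]
wrist_force: [0.1, 0.2, 0.7]
opening: 0.0001
grasp_force: 0.3
```

>>> play_rows:
  increments:
    - {"slide": [0,0,1.5],"angular": [0,0,0],"claw": -1}
    - {"slide": [0,0,1.5],"angular": [0,0,0],"claw": -1}
    - {"slide": [0,0,0],"angular": [0,0,0],"claw": -1}

```text
time: 9.6
ee_pos: [0.4931, 0.1948, 0.0643]
tcp_rot: [-180.0, 0.4, 34.2]
wrist_force: [-0.7, -0.2, -0.8]
opening: 0.0
grasp_force: 0.0
```

>>> play_rows:
  increments:
    - {"slide": [0,0,1.5],"angular": [0,0,0],"claw": -1}
    - {"slide": [0,0,0],"angular": [0,0,0],"claw": -1}

```text
time: 9.8
ee_pos: [0.4931, 0.1948, 0.0639]
tcp_rot: [-180.0, 0.4, 34.2]
wrist_force: [-3.2, -1.5, 8.8]
opening: 0.0002
grasp_force: 4.6
```

>>> play_rows:
  increments:
    - {"slide": [0,0,1.5],"angular": [0,0,0],"claw": -1}
    - {"slide": [0,0,0],"angular": [0,0,0],"claw": -1}

```text
time: 10.0
ee_pos: [0.4932, 0.1948, 0.0637]
tcp_rot: [-180.0, 0.3, 34.2]
wrist_force: [-7.7, -3.4, 19.8]
opening: 0.0003
grasp_force: 9.9
```

The lid hit its hard stop: 20 N at a tip height of 45 mm, which is the shut height. I'll lift clear and check.

>>> play_rows:
  increments:
    - {"slide": [0,0,-15],"angular": [0,0,0],"claw": -1}
    - {"slide": [0,0,-30],"angular": [0,0,0],"claw": -1}
    - {"slide": [0,0,-40],"angular": [0,0,0],"claw": -1}
    - {"slide": [0,0,-40],"angular": [0,0,0],"claw": -1}
    - {"slide": [-20,-10,-30],"angular": [0,0,0],"claw": -1}
    - {"slide": [-30,-10,0],"angular": [0,0,0],"claw": -1}
    - {"slide": [-30,-10,0],"angular": [0,0,0],"claw": -1}
    - {"slide": [0,0,0],"angular": [0,0,0],"claw": -1}

```text
time: 10.8
ee_pos: [0.4088, 0.1746, 0.2184]
tcp_rot: [-180.0, 0.4, 34.2]
wrist_force: [-0.1, 0.6, 0.3]
opening: 0.0003
grasp_force: 0.0
```

Run:
```python
from h import *
snap('scene','s6.png');snap('top','t6.png')
a=cv2.imread('pics/s6.png');b=cv2.imread('pics/t6.png')
cv2.imwrite('pics/c6.png',np.hstack([a[100:400,150:550],cv2.resize(b[80:280,195:461],(400,300))]))
# predicted shut outer-face free edge corners in scene / top
h=np.array([.5605,.2165,.045]);x=np.array([.978,.21,0]);l=np.array([-.21,.978,0])
for q in(-.11*x+.09*l,-.11*x-.09*l): print(w2px('scene',h+q)-[150,100],(w2px('top',h+q)-[195,80])*1.5)
```

```text
[279.04812889 134.06011636] [ 50.78277732 219.59935073]
[214.25145912 114.45016828] [147.55693458 200.48229877]
```

View pics/c6.png

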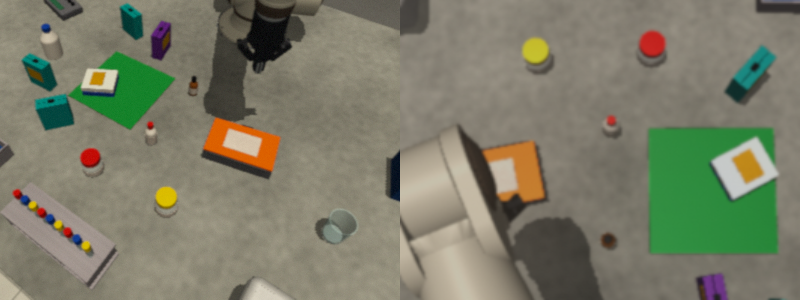

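The lid is shut: its free edge is at scene crop (214,120)–(279,134), where I predicted. The box lies flat on the mat with its white lid up (top crop 745,168; about 65 mm from the mat centre), and all the bottles and jars in view are standing.

```bash
python3 -c "
from h import *
print(px2w('top',425,192,.039)); print(bot.job_done())"
```

```text
[ 0.5385343 -0.2584502  0.039    ]
the job is handed in; nothing more can be done
None
```

The slide box lies flat on its blue back on the mat, the orange lid is pressed shut against its stop, and I handed the job in at about 11 s; the hand-in gave no verdict.

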